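# Cover the copper bar, then hold the test bay's guard at its balance point

### The arm

A 6-joint arm with a two-finger parallel gripper is mounted at the origin on the work surface. World frame = base frame: x ahead of the robot, y to its left, z up, the work surface at z = 0. Lengths are in m, angles in rad, forces in N, time in s.
With the tool pointing down it reaches from about 0.3 to 0.875 m from the base axis. Payload 6.4 kg.
Tool frame: the origin (TCP) lies between the finger pads; the fingertips stand 19 mm ahead of it and the grasp point (between the pads) is the TCP (ctrl.tips_ahead is the z of the fingertips in the tool frame, in m); z points along the fingers, y is the line along which they close (so a half turn about z gives the same grasp; the last joint's range is limited). The gripper opens to 85 mm and grips with 20 to 120 N. Pads are 22 mm wide; open, the fingers measure 114 mm over their backs; the gripper's body (76 mm by 85 mm) begins 54 mm behind the grasp point. The pads swing forward as they close: fully open they stand 13 mm farther back than shut.
Start: joints at [1.044, 0.181, 1.607, -0, 1.354, -0.206], TCP at [0.181, 0.546, 0.25] pointing down, gripper open.
Joint ranges: [-2.99, 2.99], [-0.89, 2.07], [0.3, 2.58], [-1.14, 4.28], [0, 2.63], [-3.12, 3.12]. Speed limits (rad/s): [2.57, 2.57, 3.01, 3.14, 3.14, 3.14].

### API

Orientations are given as a unit quaternion [w, x, y, z].
In Python, from bench import readout, vision, ctrl gives the robot as it stands.
- The arm moves only by the tool play_rows, never from a script. Its arguments are lists of equal length, an entry for each row: "xyz": the shift along the tool's x, y, z in mm, a list of three; "rot": the turn, a rotation vector about the tool's x, y, z in rad, a list of three; "grip": the opening, from 0 (shut) to 1 (fully open). In form: {"xyz": [[x, y, z], ...], "rot": [[rx, ry, rz], ...], "grip": [grip, ...]}. A call has exactly 10 rows; each row is the pose to reach, as a shift and turn from the pose commanded when the call began, along the tool's axes at that moment; what a row does not reach only later rows make up. A row lasts 1/8 s, in which the tool goes at most 62.5 mm and 10.7 degrees, less where a joint would pass 70% of its speed; a pose out of reach is approached as far as the arm can. A call with a gripper value outside its range is refused whole. The fingers move at their own pace and stop on an object; the grip force is fixed at half the most. Time passes only in rows, so rows that repeat a pose let the fingers close, or fill a call up. It gives the time, the measured TCP pose, the force, the opening and the grip force at its end, in the units of the state.
- readout.get_obs(): the state, without advancing time (a new reading comes with each control period).
- vision.camera(name): name is "side" or "top" or "wrist"; returns a dict with "color" (480x640x3 uint8, red, green, blue), "depth" (480x640 float32, m along the optical axis (not along the pixel's ray), 0 where there is no reading), "camera_matrix" (3x3 intrinsics, pixels), "extrinsics" (4x4, takes a point from camera to world coordinates); the wrist camera has in their place "hand_eye" (4x4, takes a point from camera to tool coordinates, whose origin is the TCP and whose axes are the flange's). Camera axes: x right, y down, z forward; pixel columns grow to the right and rows downward; lengths in m; the calibration is good to about 2 mm. A picture is of the moment at which its call begins: read the wrist's pose just before it.
- ctrl.hand_in(): hands the job in; it is judged then, once.
The state is a dict: "time_s": time; "q": joint angles; "dq": joint speeds; "joint_efforts": joint torques, N m; "eef_pos": TCP position; "eef_rot": TCP orientation; "wrist_force": force on the tool from outside, world axes, zero at the start; "torque": the same for the moment, N m; "opening": opening from 0.0 (shut) to 1.0 (fully open); "grasp_force": force on a finger pad.
Only numpy, scipy, OpenCV 4.12 (cv2) and the standard library are available. Lean on these libraries where they do the work, as an engineer would, in place of code of your own. Each camera call takes 0.05 s, during which the arm holds its last target. There are 200 camera calls.

### The job

Make the test bay ready for a colleague to reach in: take the grey U-shaped insulating shroud that was left standing on the bay's guard flap, drape it over the bare copper bar so that it sits down on it between the two insulator posts, and let go of it. Then swing the guard flap up to its balance point, where it stands straight up and would fall neither way, without letting it go over backwards, and finish while still holding it there in the gripper's fingers: do not let go at the end. Leave the boards, tools and parts lying around where they are.

Things in the scene. Friction and masses are not known exactly. Their poses are not given: they have to be found in the camera images.
- shroud_center (a point): Centre (half-way up) of the loose insulating shroud: rigid grey plastic channel of inverted-U section, 70 long (its x) x 36 wide (its y, over the outsides of its two legs) x 60 high (its z), walls and roof 4 thick, open below and at both ends, so 28 between the legs; about 70 g. It starts standing on its legs on the closed guard flap, at any yaw. Pinch it across the outsides of the legs. Seated on the bar, this centre lies 26 below the bar's top edge.
- shroud: The same shroud; origin at the centre of its underside, 30 below point shroud_center, same axes.
- bar_top (a point): Middle of the top edge of the bare copper bar. The bar is horizontal along this frame's y, 260 long, 10 thick (x) and 25 tall (on edge), top edge 130 above the table. Two ribbed insulator posts, 40 in diameter, carry it from below at y = -100 and +100 (clear length between them 160) with a 6 high, 14 diameter bolt head above each; the shroud, its length along the bar, goes between them. z up.
- bus: The fixed stand of the copper bar: white base plate 90 (x) x 270 (y) x 12, origin at the centre of its underside on the table, same axes as bar_top, turned a little about z. It and the test bay may stand left or right of one another.
- bay: The fixed test bay: grey open-topped sheet-metal box 160 (x) x 240 (y) x 90 high with a circuit board inside; origin at the centre of its underside on the table, its x points away from its front (the handle side) to the hinge side, z up, turned a little about z.
- hinge_mid (a point): Middle of the guard flap's hinge line, fixed on the bay's far upper rim, 80 along the bay's x from its centre and 92.5 above the table. The hinge line runs along the bay's y.
- guard (a joint): The guard flap (slotted aluminium plate 160 from hinge to free edge x 240 wide x 5 thick, about 0.35 kg, symmetric about its own plane, with a bar handle on its free edge). Its angle in rad: 0 = lying closed and level on the bay (the start), pi/2 (1.571) = standing straight up, which is its balance point; its stop is at 2.2, leaning over backwards. The hinge is free-running: let go, the flap falls shut below the balance point and over backwards beyond it.
- handle_mid (a point): Middle of the guard's handle: a round bar 12 in diameter, 130 long, parallel to the hinge, in the plane of the plate, 205 from the hinge line and 45 beyond the plate's free edge (an open gap to pass a finger through), joined to it by an arm at each end. When shut it stands out in front of the bay, 92.5 above the table; it can be pinched from above across the bar, which turns freely enough between the fingers as the guard swings.
- board_a: Bystander: green circuit board 100 x 150 with parts, beyond the bay and bar.
- board_b: Bystander: green circuit board 100 x 150 with parts, at the left.
- heatsink: Bystander: finned aluminium heat sink 50 x 50 x 29, near the middle, close to the robot.
- relay: Bystander: blue relay block 30 x 54 x 28, in front of the copper bar's stand.
- meter: Bystander: yellow hand multimeter 160 x 80 x 34, lying at the right.
- driver: Bystander: screwdriver lying beyond the bay and bar.
- capacitor: Bystander: black capacitor can, 52 in diameter, 75 high, beyond the bay and bar.
Not all that is in view belongs to the job. What is shaped like the shroud but blue or green is not meant.

How it is judged:
By the outcome, as a careful person would: the job done as asked, in the order asked, and still so for the second after the job is handed in, while the arm keeps its last pose, push and grip.
It also fails if it takes over 56 s, if anything falls off the work surface, if the arm or the gripper's body presses on something with over 40 N, if the wrist force passes 120 N, or if a joint passes its speed limit or range.

## Working session

There is one attempt and no reset: what is moved stays moved. The work goes in short steps, Python scripts to look and compute and a tool call to move; the robot and the scene stay as the last step left them, time stands still between calls to the robot, and variables do not carry over. Pictures are saved under pics/ and viewed, at most 10 in all, crops included, and the job is handed in when it is done.

Besides the shell and the picture viewer there is one more tool, called after "Call:" by a JSON object that holds its "name" and its "arguments", one argument or row to a line. play_rows: Moves the arm, as the interface text tells. Its arguments: {"type":"object","properties":{"xyz":{"type":"array","items":{"type":"array","items":{"type":"number"}}},"rot":{"type":"array","items":{"type":"array","items":{"type":"number"}}},"grip":{"type":"array","items":{"type":"number"}}},"required":["xyz","rot","grip"]}

```bash
mkdir -p pics
cat > h.py <<'E'
import numpy as np, cv2
from scipy.spatial.transform import Rotation as R
from bench import readout, vision, ctrl
def T(o):
    q=o["eef_rot"]; M=np.eye(4); M[:3,:3]=R.from_quat([q[1],q[2],q[3],q[0]]).as_matrix(); M[:3,3]=o["eef_pos"]; return M
def snap(name,fn=None):
    o=readout.get_obs(); c=vision.camera(name)
    E=np.array(c["extrinsics"]) if name!="wrist" else T(o)@np.array(c["hand_eye"])
    K=np.array(c["camera_matrix"]); d=c["depth"]
    v,u=np.mgrid[:480,:640]
    P=np.stack([(u-K[0,2])/K[0,0]*d,(v-K[1,2])/K[1,1]*d,d],-1)
    W=P@E[:3,:3].T+E[:3,3]; W[d==0]=np.nan
    if fn: cv2.imwrite("pics/"+fn,c["color"][:,:,::-1])
    np.savez("/tmp/%s.npz"%name,W=W,c=c["color"],K=K,E=E)
    return c["color"],W,K,E
E
python3 - <<'E'
from h import *
print(readout.get_obs(), ctrl.tips_ahead)
for n in("top","side"):
    c,W,K,E=snap(n,n+"0.png"); print(n,K,E.round(3))
E
```

```text
{'time_s': 0.0, 'q': array([ 1.04371188e+00,  1.81515143e-01,  1.60800223e+00,  2.92552272e-06,
        1.35380094e+00, -2.06267899e-01]), 'dq': array([ 6.71595686e-04, -2.24517622e-05,  1.31859841e-03,  7.43990150e-04,
        1.06977731e-03,  5.15143305e-04]), 'joint_efforts': array([ 6.72795818e-05, -4.44878411e+01, -3.51324499e+01, -4.10464281e-04,
        9.28324676e-03,  5.80815225e-06]), 'eef_pos': array([0.18102145, 0.54521882, 0.24940148]), 'eef_rot': array([-3.10670336e-04,  1.59721504e-01,  9.87161738e-01, -8.04960574e-04]), 'wrist_force': array([ 0.02913439,  0.36804943, -0.51191254]), 'torque': array([-0.00851578, -0.00366362,  0.07477377]), 'grasp_force': 0.0, 'opening': 1.0040699104425048} 0.019
top [[534.88881184   0.         317.77697116]
 [  0.         534.88881184 241.43964631]
 [  0.           0.           1.        ]] [[-2.000e-03 -9.830e-01  1.830e-01  3.250e-01]
 [-1.000e+00  1.000e-03 -5.000e-03  1.200e-02]
 [ 5.000e-03 -1.830e-01 -9.830e-01  1.547e+00]
 [ 0.000e+00  0.000e+00  0.000e+00  1.000e+00]]
side [[440.39603581   0.         321.74390048]
 [  0.         440.39603581 239.6325923 ]
 [  0.           0.           1.        ]] [[ 0.931 -0.263  0.254  0.305]
 [-0.366 -0.689  0.626 -0.752]
 [ 0.01  -0.676 -0.737  0.977]
 [ 0.     0.     0.     1.   ]]
```

View pics/top0.png

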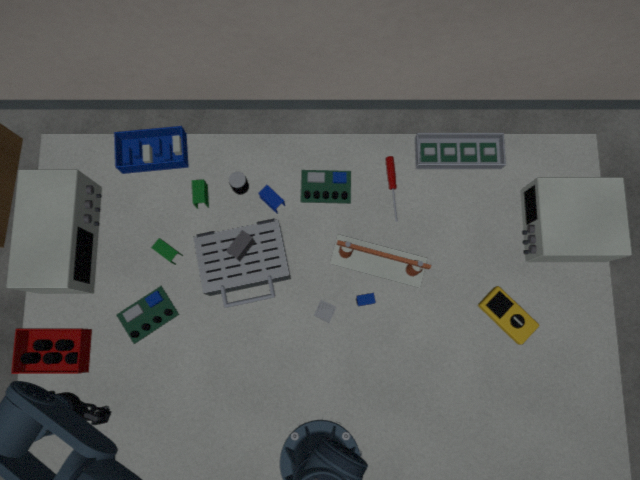

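View pics/side0.png

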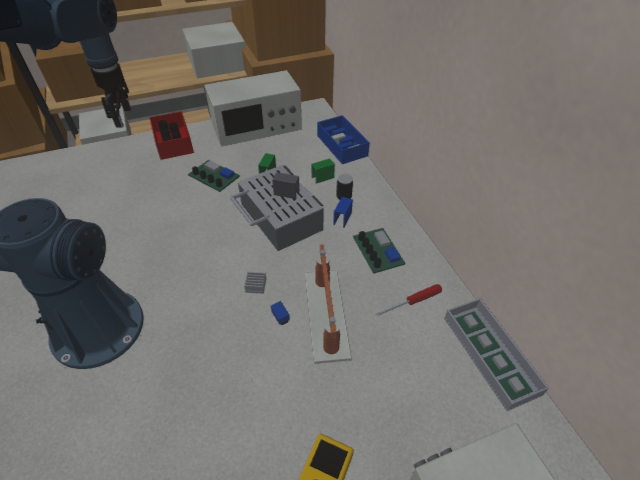

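The top view shows the shroud at about (241,243) on the flap, the handle at about (250,297), and the bar running from (338,242) to (429,267). The side view agrees. Next I measure these with depth.

Run:
```python
from h import *
Z=np.load("/tmp/top.npz"); W=Z["W"]; c=Z["c"]
def box(m,name):
    P=W[m]; r=cv2.minAreaRect((P[:,:2]*1000).astype(np.float32)); print(name,len(P),np.array(r[0]).round(1),np.array(r[1]).round(1),round(r[2],1),"zmed",np.nanmedian(P[:,2]).round(4), np.nanpercentile(P[:,2],[5,95]).round(4))
def reg(u0,u1,v0,v1):
    m=np.zeros((480,640),bool); m[v0:v1,u0:u1]=1; return m
z=W[:,:,2]
box(reg(215,270,220,275)&(z>0.14),"shroud top")
box(reg(180,300,210,300)&(z>0.085)&(z<0.102),"flap+handle?")
h=reg(215,285,275,312)&(z>0.08)&(z<0.105); box(h,"flapfront+handle")
box(reg(325,440,225,280)&(z>0.118)&(z<0.14),"bar")
# bar orange pixels
o=reg(325,440,225,285)&(c[:,:,0].astype(int)>c[:,:,2]+50)&(z>0.12); box(o,"bar orange")
box(reg(325,440,225,295)&(z>0.006)&(z<0.02),"base")
crop=cv2.resize(c[200:320,185:445,::-1],None,fx=3,fy=3,interpolation=cv2.INTER_CUBIC); cv2.imwrite("pics/crop.png",crop)
```

```text
shroud top 385 [578.8 213.7] [37.4 69.9] 54.3 zmed 0.1546 [0.148  0.1599]
flap+handle? 4759 [534.8 213. ] [215.7 241.7] 11.3 zmed 0.0952 [0.0899 0.1001]
flapfront+handle 983 [459.6 190.9] [ 87.7 188. ] 0.0 zmed 0.096 [0.0895 0.1016]
bar 428 [ 555.  -170.7] [259.3  12.4] 74.8 zmed 0.1299 [0.1217 0.136 ]
bar orange 271 [ 554.3 -172.6] [255.4  10.5] 74.8 zmed 0.1301 [0.1255 0.1343]
base 2370 [ 559.4 -184.3] [334.9 203.6] 89.9 zmed 0.0116 [0.0066 0.0176]
```

View pics/crop.png

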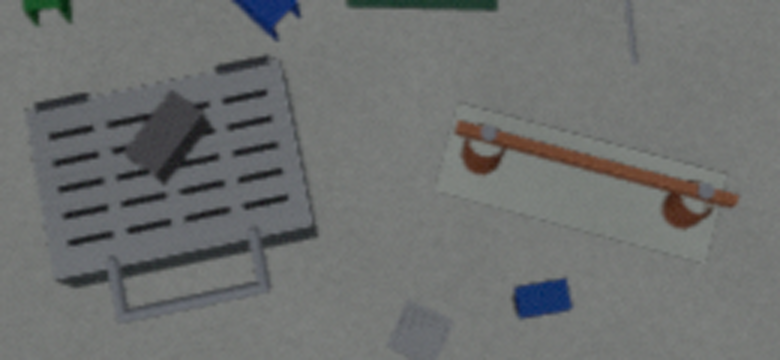

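The shroud top sits at 155 mm and measures 37×70, the bar at 130 mm and 259 long, so both agree with the given sizes. In the crop the handle runs (120,315)–(268,285), and the flap is turned about 11°. I'll write a helper that turns world targets into tool moves.

```bash
cat >> h.py <<'E'
def go(x,y,z,yaw_y):
    "tool pointing down, tool y at yaw_y deg (mod 180): print shift mm, rotvec from the current pose"
    M=T(readout.get_obs()); best=None
    for a in (yaw_y,yaw_y+180):
        a=np.radians(a); ty=np.array([np.cos(a),np.sin(a),0]); tz=np.array([0,0,-1.]); tx=np.cross(ty,tz)
        D=M[:3,:3].T@np.stack([tx,ty,tz],1); rv=R.from_matrix(D).as_rotvec()
        if best is None or np.linalg.norm(rv)<np.linalg.norm(best): best=rv
    s=M[:3,:3].T@(np.array([x,y,z])-M[:3,3])*1000
    print("shift",s.round(1),"rot",best.round(3),"rows>=",np.linalg.norm(s)/62.5,np.linalg.norm(best)/0.187)
E
python3 -c "
from h import *
go(.579,.2135,.25,54.3)"
```

```text
shift [-4.822e+02 -1.894e+02 -4.000e-01] rot [-0.002 -0.     0.302] rows>= 8.289252955941087 1.6164795983960398
```

Call:
{"name": "play_rows", "arguments": {
  "xyz": [
    [-40,-16,0],
    [-95,-37,0],
    [-150,-59,0],
    [-205,-80,0],
    [-260,-102,0],
    [-315,-124,0],
    [-370,-145,0],
    [-425,-167,0],
    [-465,-183,0],
    [-482,-189,0]
  ],
  "rot": [
    [0,0,0.03],
    [0,0,0.06],
    [0,0,0.1],
    [0,0,0.13],
    [0,0,0.16],
    [0,0,0.2],
    [0,0,0.23],
    [0,0,0.26],
    [0,0,0.29],
    [0,0,0.302]
  ],
  "grip": [1,1,1,1,1,1,1,1,1,1]
}}

```text
time_s: 1.35
eef_pos: [0.5804, 0.2123, 0.2495]
eef_rot: [-0.0, 0.308, 0.951, -0.0]
wrist_force: [-0.3, 0.6, -0.2]
opening: 1.0
grasp_force: 0.0
```

Run:
```python
from h import *
c,W,K,E=snap("wrist","w1.png"); o=readout.get_obs(); print(o["eef_pos"],o["time_s"])
z=W[:,:,2]
m=(np.abs(z-.155)<.006)&(np.hypot(W[:,:,0]-.579,W[:,:,1]-.2135)<.06)
r=cv2.minAreaRect((W[m][:,:2]*1000).astype(np.float32)); print(m.sum(),r,np.median(z[m]))
go(.579,.2135,.137,54.3)
```

```text
[0.58117632 0.21179352 0.24957934] 1.4
5477 ((577.4891967773438, 213.3392333984375), (36.12803649902344, 70.19871520996094), 54.05319595336914) 0.15429607940291817
shift [  2.8   0.2 112.6] rot [-0.001  0.    -0.003] rows>= 1.8018129163400625 0.018209817656171905
```

View pics/w1.png

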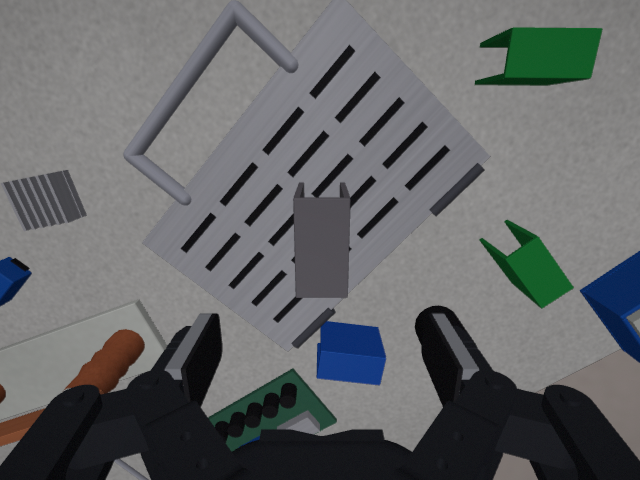

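The wrist view shows the shroud (295–350, 185–297) squarely between the fingers, with its roof on the expected axis. I'll go down and grip it.

Call:
{"name": "play_rows", "arguments": {
  "xyz": [
    [0,0,15],
    [0,0,40],
    [0,0,65],
    [0,0,90],
    [0,0,106],
    [0,0,113],
    [0,0,113],
    [0,0,113],
    [0,0,113],
    [0,0,113]
  ],
  "rot": [
    [0,0,0],
    [0,0,0],
    [0,0,0],
    [0,0,0],
    [0,0,0],
    [0,0,0],
    [0,0,0],
    [0,0,0],
    [0,0,0],
    [0,0,0]
  ],
  "grip": [1,1,1,1,1,1,1,0.6,0.3,0]
}}

```text
time_s: 2.65
eef_pos: [0.5796, 0.2143, 0.1382]
eef_rot: [0.001, 0.306, 0.952, 0.0]
wrist_force: [0.7, -0.1, 0.4]
opening: 0.416
grasp_force: 59.7
```

Call:
{"name": "play_rows", "arguments": {
  "xyz": [
    [0,0,0],
    [0,0,0],
    [0,0,0],
    [0,0,0],
    [0,0,0],
    [0,0,-10],
    [0,0,-35],
    [0,0,-60],
    [0,0,-85],
    [0,0,-100]
  ],
  "rot": [
    [0,0,0],
    [0,0,0],
    [0,0,0],
    [0,0,0],
    [0,0,0],
    [0,0,0],
    [0,0,0],
    [0,0,0],
    [0,0,0],
    [0,0,0]
  ],
  "grip": [0,0,0,0,0,0,0,0,0,0]
}}

```text
time_s: 3.9
eef_pos: [0.5793, 0.2144, 0.2387]
eef_rot: [0.001, 0.306, 0.952, 0.0]
wrist_force: [-0.4, -0.1, -1.1]
opening: 0.416
grasp_force: 59.8
```

Run:
```python
from h import *
c,W,K,E=snap("wrist","w2.png"); o=readout.get_obs(); print(o["eef_pos"],o["eef_rot"],o["time_s"],o["opening"],o["grasp_force"])
M=T(o); L=(W-M[:3,3])@M[:3,:3]*1000
np.save("/tmp/L.npy",L)
m=(np.abs(L[...,1])<30)&(np.abs(L[...,0])<70)&(L[...,2]<0)&(L[...,2]>-35)&(np.ptp(c.astype(int),axis=2)<25)&(c.mean(2)>60)
P=L[m]; print(m.sum(),np.nanpercentile(P,[1,10,50,90,99],axis=0).round(1)); v,u=np.where(m); print(u.min(),u.max(),v.min(),v.max())
go(.5545,-.172,.237,-15.2)
```

```text
[0.58009684 0.21459609 0.24052598] [1.60092051e-03 3.06335925e-01 9.51921737e-01 8.63373666e-04] 3.95 0.41153826814541256 59.83320504426956
17015 [[-29.9 -23.3 -16.7]
 [-21.6 -16.3 -15.1]
 [  9.9  -1.1 -14.4]
 [ 32.7  13.9 -13.5]
 [ 36.3  20.9  -3.1]]
252 416 258 435
shift [-204.7 -329.     3.2] rot [4.000e-03 1.000e-03 1.213e+00] rows>= 6.199337662466017 6.488807804500868
```

View pics/w2.png

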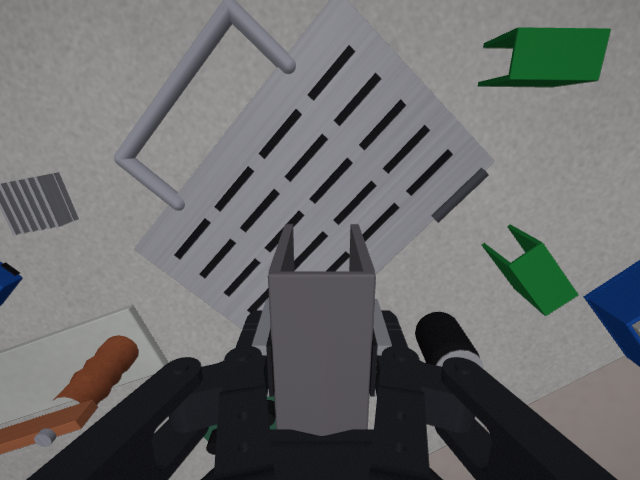

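The shroud is held level between the pads, roof about 15 mm above the TCP, and the grip is steady at 60 N. Next I carry it over the bar.

Call:
{"name": "play_rows", "arguments": {
  "xyz": [
    [-12,-19,0],
    [-33,-53,0],
    [-57,-92,0],
    [-82,-132,0],
    [-107,-172,0],
    [-132,-212,0],
    [-157,-252,0],
    [-180,-289,0],
    [-197,-316,0],
    [-204,-328,0]
  ],
  "rot": [
    [0,0,0.07],
    [0,0,0.2],
    [0,0,0.34],
    [0,0,0.49],
    [0,0,0.635],
    [0,0,0.78],
    [0,0,0.93],
    [0,0,1.07],
    [0,0,1.17],
    [0,0,1.213]
  ],
  "grip": [0,0,0,0,0,0,0,0,0,0]
}}

```text
time_s: 5.2
eef_pos: [0.552, -0.1733, 0.2359]
eef_rot: [-0.001, 0.796, 0.605, -0.001]
wrist_force: [0.1, 0.9, -0.7]
opening: 0.414
grasp_force: 59.8
```

Call:
{"name": "play_rows", "arguments": {
  "xyz": [
    [0,0,0],
    [0,0,0],
    [0,0,5],
    [0,0,15],
    [0,0,25],
    [0,0,33],
    [0,0,37],
    [0,0,37],
    [0,0,37],
    [0,0,37]
  ],
  "rot": [
    [0,0,0],
    [0,0,0],
    [0,0,0],
    [0,0,0],
    [0,0,0],
    [0,0,0],
    [0,0,0],
    [0,0,0],
    [0,0,0],
    [0,0,0]
  ],
  "grip": [0,0,0,0,0,0,0,0,0,0]
}}

```text
time_s: 6.45
eef_pos: [0.5537, -0.1712, 0.2007]
eef_rot: [0.0, 0.794, 0.607, 0.0]
wrist_force: [0.5, 0.0, -1.4]
opening: 0.413
grasp_force: 59.8
```

Run:
```python
from h import *
c,W,K,E=snap("wrist","w3.png"); o=readout.get_obs(); print(o["eef_pos"],o["eef_rot"],o["time_s"],o["opening"],o["wrist_force"],o["q"])
c=c.astype(int)
m=(c[:,:,0]>c[:,:,2]+50)&(W[:,:,2]>.124)&(W[:,:,2]<.14)
P=W[m][:,:2]*1000; l=cv2.fitLine(P.astype(np.float32),cv2.DIST_HUBER,0,.01,.01).ravel(); print(m.sum(),l,np.degrees(np.arctan2(l[1],l[0])))
n=np.array([-l[1],l[0]]); t=o["eef_pos"][:2]*1000-l[2:]; print("TCP offset from bar line",t@n,n)
Q=T(o); print(((W[m]-Q[:3,3])@Q[:3,:3]*1000)[::m.sum()//6].round(1))
go(.5545,-.172,.2,-15.2)
```

```text
[ 0.55367193 -0.17121539  0.20069272] [3.35025380e-04 7.94347148e-01 6.07463971e-01 1.43803188e-04] 6.5 0.4171730974220233 [ 0.35453663 -0.53268344 -1.11137171] [-5.04596446e-01  2.38341853e-01  1.64297752e+00 -6.04123244e-06
  1.25954414e+00 -2.39526540e-01]
3903 [ 2.6274964e-01  9.6486402e-01  5.7195850e+02 -1.0689981e+02] 74.766716
TCP offset from bar line 0.7451507244373501 [-0.964864    0.26274964]
[[128.8  -3.1  70.9]
 [115.3   3.2  71.4]
 [ 84.9  -1.3  70.4]
 [ 66.8   5.   71.3]
 [ 46.   -1.5  70.5]
 [ 23.6   0.7  71.9]
 [ -1.1   3.7  71.3]]
shift [-0.5  1.   0.7] rot [0.001 0.    0.   ] rows>= 0.021353631451036317 0.004075990782040131
```

View pics/w3.png

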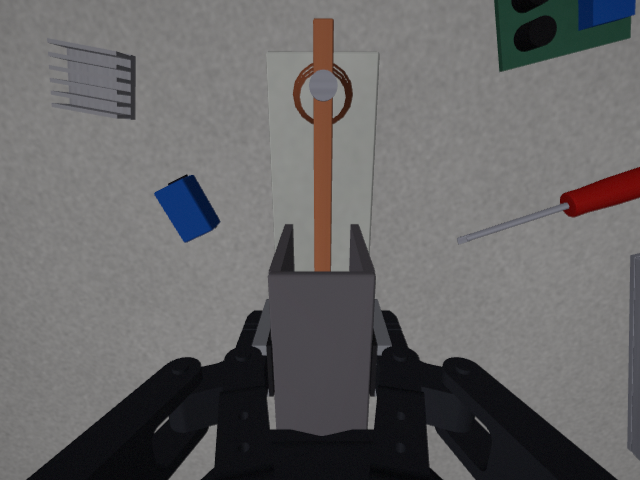

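The bar (about column 323) runs centrally between the legs, parallel to the shroud, with an offset under 1 mm. I'll lower it, slowing near contact.

Call:
{"name": "play_rows", "arguments": {
  "xyz": [
    [0,1,8],
    [0,1,24],
    [0,1,40],
    [0,1,54],
    [0,1,64],
    [0,1,70],
    [0,1,74],
    [0,1,77],
    [0,1,79],
    [0,1,80]
  ],
  "rot": [
    [0,0,0],
    [0,0,0],
    [0,0,0],
    [0,0,0],
    [0,0,0],
    [0,0,0],
    [0,0,0],
    [0,0,0],
    [0,0,0],
    [0,0,0]
  ],
  "grip": [0,0,0,0,0,0,0,0,0,0]
}}

```text
time_s: 7.75
eef_pos: [0.5546, -0.1714, 0.1204]
eef_rot: [0.0, 0.794, 0.607, 0.0]
wrist_force: [0.3, 0.3, -1.3]
opening: 0.407
grasp_force: 59.8
```

Call:
{"name": "play_rows", "arguments": {
  "xyz": [
    [0,0,0],
    [0,0,0],
    [0,0,0.5],
    [0,0,0.5],
    [0,0,1],
    [0,0,1],
    [0,0,1.5],
    [0,0,1.5],
    [0,0,1.5],
    [0,0,1.5]
  ],
  "rot": [
    [0,0,0],
    [0,0,0],
    [0,0,0],
    [0,0,0],
    [0,0,0],
    [0,0,0],
    [0,0,0],
    [0,0,0],
    [0,0,0],
    [0,0,0]
  ],
  "grip": [0,0,0,0,0,0,0,0,0,0]
}}

```text
time_s: 9.0
eef_pos: [0.5545, -0.1713, 0.1188]
eef_rot: [0.0, 0.794, 0.607, 0.0]
wrist_force: [-0.5, -0.1, -1.2]
opening: 0.411
grasp_force: 59.8
```

Call:
{"name": "play_rows", "arguments": {
  "xyz": [
    [0,0,0.5],
    [0,0,0.5],
    [0,0,1],
    [0,0,1],
    [0,0,1.5],
    [0,0,1.5],
    [0,0,2],
    [0,0,2],
    [0,0,2],
    [0,0,2]
  ],
  "rot": [
    [0,0,0],
    [0,0,0],
    [0,0,0],
    [0,0,0],
    [0,0,0],
    [0,0,0],
    [0,0,0],
    [0,0,0],
    [0,0,0],
    [0,0,0]
  ],
  "grip": [0,0,0,0,0,0,0,0,0,0]
}}

```text
time_s: 10.25
eef_pos: [0.5545, -0.1714, 0.1171]
eef_rot: [0.0, 0.794, 0.608, 0.0]
wrist_force: [-2.2, 1.0, 4.5]
opening: 0.413
grasp_force: 60.4
```

The wrist force now shows contact: the shroud is on the bar. I'll open and retreat.

Call:
{"name": "play_rows", "arguments": {
  "xyz": [
    [0,0,0],
    [0,0,0],
    [0,0,0],
    [0,0,0],
    [0,0,0],
    [0,0,-10],
    [0,0,-30],
    [0,0,-60],
    [0,0,-90],
    [0,0,-120]
  ],
  "rot": [
    [0,0,0],
    [0,0,0],
    [0,0,0],
    [0,0,0],
    [0,0,0],
    [0,0,0],
    [0,0,0],
    [0,0,0],
    [0,0,0],
    [0,0,0]
  ],
  "grip": [0.6,1,1,1,1,1,1,1,1,1]
}}

```text
time_s: 11.5
eef_pos: [0.5545, -0.1714, 0.2386]
eef_rot: [0.0, 0.794, 0.607, 0.0]
wrist_force: [0.7, -0.0, -0.1]
opening: 0.999
grasp_force: 0.0
```

Run:
```python
from h import *
c,W,K,E=snap("wrist"); o=readout.get_obs(); print(o["eef_pos"])
P1=W
m=(np.abs(W[...,2]-.134)<.006)&(np.hypot(W[...,0]-.5545,W[...,1]+.1714)<.06)&(np.ptp(c.astype(int),axis=2)<25)&(c.mean(2)>50)
r=cv2.minAreaRect((W[m][:,:2]*1000).astype(np.float32)); print("shroud",m.sum(),r,np.median(W[m][:,2]))
c2,W,K,E=snap("top"); z=W[...,2]; c2i=c2.astype(int)
# bay: flap fit, hinge & handle
m=np.zeros((480,640),bool); m[210:310,185:300]=1
m&=(z>.085)&(z<.102)&(np.ptp(c2i,axis=2)<30)
P=(W[m][:,:2]*1000).astype(np.float32); r=cv2.minAreaRect(P); print("flap",r)
for a in (10.5,11,11.5,12):
    u=np.array([np.cos(np.radians(a)),np.sin(np.radians(a))]); s=P@u; t=P@[-u[1],u[0]]; print(a,np.percentile(s,[0,.5,99.5,100]).round(1),np.percentile(t,[0,.5,99.5,100]).round(1), "front edge hist",np.histogram(s,bins=np.arange(s.min(),s.max()+4,4))[0][:16])
img=np.hstack([c,]); cv2.imwrite("pics/w4.png",cv2.resize(np.vstack([cv2.resize(c,(480,360)),cv2.resize(c2[190:330,180:445],(480,254))])[...,::-1],(469,600)))
```

```text
[ 0.55647847 -0.17232177  0.24342312]
shroud 4995 ((554.9822998046875, -170.91934204101562), (70.14740753173828, 36.04316329956055), 74.77689361572266) 0.13342358915692282
flap ((534.110595703125, 212.9002685546875), (216.105224609375, 241.49559020996094), 11.619894027709961)
10.5 [455.1 457.6 669.5 673.6] [ -9.8  -7.2 230.6 234.3] front edge hist [ 59  70  64  27  14  10  12  14  13  12  16  12  45 126 123 136]
11 [456.4 458.4 670.3 673.7] [-14.2 -12.2 225.5 228.7] front edge hist [ 66  68  66  23  12  11  12  12  15  11  16  12  50 129 124 136]
11.5 [457.8 459.3 670.8 673.8] [-18.7 -17.3 220.3 223.1] front edge hist [ 77  70  61  17  11  10  14  13  13  12  15  13  67 125 127 133]
12 [458.5 460.1 671.8 675.3] [-23.6 -22.5 215.  217.4] front edge hist [ 75  65  68  16  11  11  15  12  13  12  13  14  62 128 127 130]
```

View pics/w4.png

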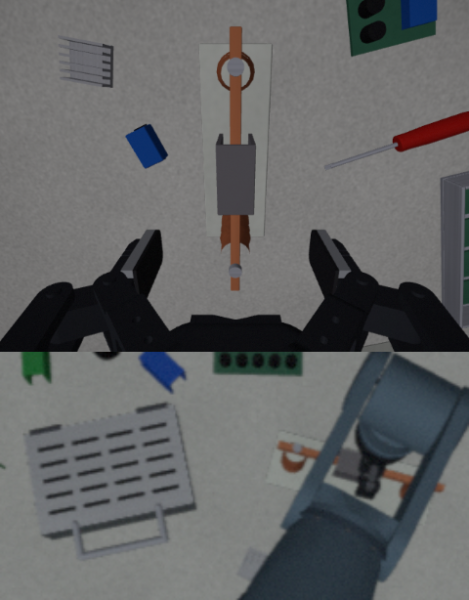

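The shroud sits level on the bar, roof at 133.4 mm, centred and aligned, and it's free of the gripper. The handle comes out at about (0.434, 0.192) with yaw 11.5°. I'll go above it.

```bash
python3 -c "
from h import *
go(.4344,.1923,.24,11.5); print(readout.get_obs()['eef_pos'])"
```

```text
shift [ 320.  -213.3   -0.5] rot [ 0.007  0.004 -0.466] rows>= 6.153231641313477 2.4898671636742193
[ 0.55653019 -0.17236503  0.2417566 ]
```

Call:
{"name": "play_rows", "arguments": {
  "xyz": [
    [18,-12,0],
    [52,-34,0],
    [90,-59,0],
    [130,-86,0],
    [170,-112,0],
    [210,-139,0],
    [248,-164,0],
    [283,-187,0],
    [308,-203,0],
    [319,-211,0]
  ],
  "rot": [
    [0,0,-0.03],
    [0,0,-0.08],
    [0,0,-0.13],
    [0,0,-0.19],
    [0,0,-0.25],
    [0,0,-0.31],
    [0,0,-0.36],
    [0,0,-0.41],
    [0,0,-0.45],
    [0,0,-0.466]
  ],
  "grip": [1,1,1,1,1,1,1,1,1,1]
}}

```text
time_s: 12.85
eef_pos: [0.4322, 0.1934, 0.2356]
eef_rot: [-0.001, 0.631, 0.776, -0.001]
wrist_force: [0.0, 0.4, -0.5]
opening: 0.995
grasp_force: 0.0
```

Call:
{"name": "play_rows", "arguments": {
  "xyz": [
    [0,0,0],
    [0,0,0],
    [0,0,0],
    [0,0,0],
    [0,0,0],
    [0,0,0],
    [0,0,0],
    [0,0,0],
    [0,0,0],
    [0,0,0]
  ],
  "rot": [
    [0,0,0],
    [0,0,0],
    [0,0,0],
    [0,0,0],
    [0,0,0],
    [0,0,0],
    [0,0,0],
    [0,0,0],
    [0,0,0],
    [0,0,0]
  ],
  "grip": [1,1,1,1,1,1,1,1,1,1]
}}

```text
time_s: 14.1
eef_pos: [0.4344, 0.1918, 0.2368]
eef_rot: [0.0, 0.633, 0.775, -0.0]
wrist_force: [0.3, -0.3, -0.4]
opening: 0.999
grasp_force: 0.0
```

Run:
```python
from h import *
c,W,K,E=snap("wrist","w5.png"); o=readout.get_obs(); M=T(o); print(o["eef_pos"],o["q"])
L=(W-M[:3,3])@M[:3,:3]*1000
z=W[...,2]
m=(z>.085)&(z<.106)&(np.abs(L[...,0])<200)&(np.abs(L[...,1])<14)
m2=m&(np.abs(L[...,0])<55)
P=W[m2]*1000; l=cv2.fitLine(P[:,:2].astype(np.float32),cv2.DIST_HUBER,0,.01,.01).ravel()
print("handle",m2.sum(),l,np.degrees(np.arctan2(l[1],l[0])),"ztop",np.percentile(P[:,2],90))
print("x extent tool",np.percentile(L[m][:,0],[0,2,98,100]),"y",np.percentile(L[m2][:,1],[1,50,99]))
go(.4344,.1923,.2,11.5)
```

```text
[0.43437088 0.19182129 0.2368024 ] [ 1.65147908e-01 -3.50591556e-02  1.86529590e+00  5.44458331e-06
  1.31132833e+00 -3.59242408e-02]
handle 2004 [ 2.0076124e-01 -9.7964019e-01  4.3245898e+02  1.9504160e+02] -78.41852 ztop 98.15337048668955
x extent tool [-71.07549516 -67.01607323  68.34855593  69.68054138] y [-7.14945489 -1.29229902  4.31362184]
shift [ 0.5  0.1 36.8] rot [ 0. -0.  0.] rows>= 0.5888883462605901 0.001919720872436772
```

View pics/w5.png

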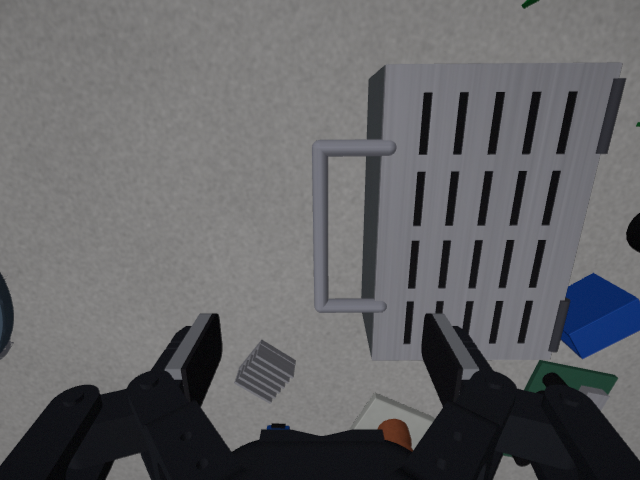

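The handle bar (column 320, rows 150–305) is centred to about 1 mm, with yaw 11.6° and its top at 98 mm as expected. The plate edge is 45 mm away, so I'll descend only half open and then pinch.

Call:
{"name": "play_rows", "arguments": {
  "xyz": [
    [0,-1,0],
    [0,-1,0],
    [0,-1,10],
    [0,-1,35],
    [0,-1,65],
    [0,-1,95],
    [0,-1,120],
    [0,-1,136],
    [0,-1,143],
    [0,-1,144]
  ],
  "rot": [
    [0,0,0],
    [0,0,0],
    [0,0,0],
    [0,0,0],
    [0,0,0],
    [0,0,0],
    [0,0,0],
    [0,0,0],
    [0,0,0],
    [0,0,0]
  ],
  "grip": [0.45,0.45,0.45,0.45,0.45,0.45,0.45,0.45,0.45,0.45]
}}

```text
time_s: 15.4
eef_pos: [0.4335, 0.1916, 0.0928]
eef_rot: [-0.0, 0.633, 0.774, -0.0]
wrist_force: [-0.7, -0.5, -0.2]
opening: 0.449
grasp_force: 0.0
```

Call:
{"name": "play_rows", "arguments": {
  "xyz": [
    [0,0,0],
    [0,0,0],
    [0,0,0],
    [0,0,0],
    [0,0,0],
    [0,0,0],
    [0,0,0],
    [0,0,0],
    [0,0,0],
    [0,0,0]
  ],
  "rot": [
    [0,0,0],
    [0,0,0],
    [0,0,0],
    [0,0,0],
    [0,0,0],
    [0,0,0],
    [0,0,0],
    [0,0,0],
    [0,0,0],
    [0,0,0]
  ],
  "grip": [0.45,0.4,0.3,0.2,0.1,0,0,0,0,0]
}}

```text
time_s: 16.65
eef_pos: [0.4334, 0.1916, 0.0931]
eef_rot: [0.0, 0.633, 0.775, -0.0]
wrist_force: [-1.9, -0.6, 4.8]
opening: 0.116
grasp_force: 58.5
```

Run:
```python
from h import *
o=readout.get_obs(); print(o["eef_pos"],o["wrist_force"],o["opening"],o["grasp_force"])
th=np.linspace(0,np.pi/2,31)
for i in range(0,31): print(i,(205*(1-np.cos(th[i]))).round(1),(-205*np.sin(th[i])).round(1),end=" | ")
```

```text
[0.43343159 0.19159975 0.09305122] [-1.87632718 -0.63090706  4.79190711] 0.11606938579451975 58.51148307323456
0 0.0 -0.0 | 1 0.3 -10.7 | 2 1.1 -21.4 | 3 2.5 -32.1 | 4 4.5 -42.6 | 5 7.0 -53.1 | 6 10.0 -63.3 | 7 13.6 -73.5 | 8 17.7 -83.4 | 9 22.3 -93.1 | 10 27.5 -102.5 | 11 33.1 -111.7 | 12 39.2 -120.5 | 13 45.7 -129.0 | 14 52.7 -137.2 | 15 60.0 -145.0 | 16 67.8 -152.3 | 17 76.0 -159.3 | 18 84.5 -165.8 | 19 93.3 -171.9 | 20 102.5 -177.5 | 21 111.9 -182.7 | 22 121.6 -187.3 | 23 131.5 -191.4 | 24 141.7 -195.0 | 25 151.9 -198.0 | 26 162.4 -200.5 | 27 172.9 -202.5 | 28 183.6 -203.9 | 29 194.3 -204.7 | 30 205.0 -205.0 |
```

Gripped: the opening of 0.116 is about 10–12 mm, which fits the bar. I'll swing the first third along the arc, then check forces.

Call:
{"name": "play_rows", "arguments": {
  "xyz": [
    [0,0,-4],
    [0.3,0.5,-14],
    [0,1.5,-25],
    [0,3,-36],
    [0,5.5,-47],
    [0,8.5,-58],
    [0,12,-69],
    [0,16,-79],
    [0,20,-88],
    [0,22.3,-93]
  ],
  "rot": [
    [0,0,0],
    [0,0,0],
    [0,0,0],
    [0,0,0],
    [0,0,0],
    [0,0,0],
    [0,0,0],
    [0,0,0],
    [0,0,0],
    [0,0,0]
  ],
  "grip": [0,0,0,0,0,0,0,0,0,0]
}}

```text
time_s: 17.9
eef_pos: [0.4541, 0.196, 0.186]
eef_rot: [-0.001, 0.632, 0.775, -0.001]
wrist_force: [-6.4, -1.3, -1.3]
opening: 0.113
grasp_force: 58.3
```

Call:
{"name": "play_rows", "arguments": {
  "xyz": [
    [0,3,-5.5],
    [0,8,-14],
    [0,14,-23],
    [0,20,-31.5],
    [0,27,-40],
    [0,34,-48],
    [0,42,-56],
    [0,51,-64],
    [0,62.2,-72.7],
    [0,71,-78.8]
  ],
  "rot": [
    [0,0,0],
    [0,0,0],
    [0,0,0],
    [0,0,0],
    [0,0,0],
    [0,0,0],
    [0,0,0],
    [0,0,0],
    [0,0,0],
    [0,0,0]
  ],
  "grip": [0,0,0,0,0,0,0,0,0,0]
}}

```text
time_s: 19.15
eef_pos: [0.5236, 0.2106, 0.2688]
eef_rot: [-0.001, 0.632, 0.775, -0.001]
wrist_force: [-3.5, 0.4, 4.2]
opening: 0.116
grasp_force: 59.4
```

Run:
```python
from h import *
o=readout.get_obs(); print(o["eef_pos"],o["wrist_force"],o["torque"],o["q"])
u=np.array([np.cos(np.radians(11.55)),np.sin(np.radians(11.55))]); h=np.array([.4334,.1916])+.205*u
d=o["eef_pos"][:2]-h; print(h, d@u, d@[-u[1],u[0]], np.hypot(d@u,o["eef_pos"][2]-.0925), np.arctan2(o["eef_pos"][2]-.0925,-d@u))
```

```text
[0.52362168 0.21057148 0.2687986 ] [-3.50212067  0.41731022  4.22585637] [-0.10005489  0.66665582  0.03626985] [ 1.72014634e-01  1.43053675e-01  1.61222108e+00  1.24728842e-04
  1.38839156e+00 -2.98344008e-02]
[0.63424882 0.23264572] -0.11280675441797991 0.0005228579762443168 0.20930016456001088 1.0015811143053461
```

Call:
{"name": "play_rows", "arguments": {
  "xyz": [
    [0,4.5,-3],
    [0,11,-6.5],
    [0,18.6,-10.8],
    [0,26,-14.5],
    [0,34,-18],
    [0,42,-21],
    [0,50,-23.6],
    [0,58.6,-26.1],
    [0,65,-27.8],
    [0,69,-28.6]
  ],
  "rot": [
    [0,0,0],
    [0,0,0],
    [0,0,0],
    [0,0,0],
    [0,0,0],
    [0,0,0],
    [0,0,0],
    [0,0,0],
    [0,0,0],
    [0,0,0]
  ],
  "grip": [0,0,0,0,0,0,0,0,0,0]
}}

```text
time_s: 20.4
eef_pos: [0.5935, 0.2252, 0.2963]
eef_rot: [0.001, 0.632, 0.775, 0.002]
wrist_force: [-3.4, 1.9, 8.1]
opening: 0.118
grasp_force: 63.2
```

Call:
{"name": "play_rows", "arguments": {
  "xyz": [
    [0,5,-1],
    [0,10.5,-2],
    [0,16,-2.8],
    [0,22,-3.5],
    [0,28,-4],
    [0,33,-4.3],
    [0,37,-4.4],
    [0,40,-4.5],
    [0,42,-4.5],
    [0,42.6,-4.5]
  ],
  "rot": [
    [0,0,0],
    [0,0,0],
    [0,0,0],
    [0,0,0],
    [0,0,0],
    [0,0,0],
    [0,0,0],
    [0,0,0],
    [0,0,0],
    [0,0,0]
  ],
  "grip": [0,0,0,0,0,0,0,0,0,0]
}}

```text
time_s: 21.65
eef_pos: [0.6349, 0.2339, 0.2993]
eef_rot: [0.0, 0.632, 0.775, 0.002]
wrist_force: [-2.4, 5.7, 5.0]
opening: 0.114
grasp_force: 64.7
```

Call:
{"name": "play_rows", "arguments": {
  "xyz": [
    [0,0,0],
    [0,0,0],
    [0,0,0],
    [0,0,0],
    [0,0,0],
    [0,0,0],
    [0,0,0],
    [0,0,0],
    [0,0,0],
    [0,0,0]
  ],
  "rot": [
    [0,0,0],
    [0,0,0],
    [0,0,0],
    [0,0,0],
    [0,0,0],
    [0,0,0],
    [0,0,0],
    [0,0,0],
    [0,0,0],
    [0,0,0]
  ],
  "grip": [0,0,0,0,0,0,0,0,0,0]
}}

```text
time_s: 22.9
eef_pos: [0.6349, 0.2339, 0.2993]
eef_rot: [0.0, 0.632, 0.775, 0.002]
wrist_force: [-1.4, 5.1, 4.9]
opening: 0.113
grasp_force: 64.7
```

Run:
```python
from h import *
o=readout.get_obs(); print(o["eef_pos"],o["wrist_force"],o["torque"])
u=np.array([np.cos(np.radians(11.55)),np.sin(np.radians(11.55))]); h=np.array([.4334,.1916])+.205*u
d=o["eef_pos"][:2]-h; print(d@u, d@[-u[1],u[0]], np.arctan2(o["eef_pos"][2]-.0925,-d@u))
ims=[]
for n in("side","top"):
    c,W,K,E=snap(n); z=W[...,2]; s=(W[...,:2]-h)@u; t=(W[...,:2]-h)@[-u[1],u[0]]
    m=(z>.12)&(z<.24)&(np.abs(s)<.03)&(np.abs(t)<.118)&(np.ptp(c.astype(int),axis=2)<25)
    if m.sum()>50:
        p=np.polyfit(z[m]-.0925,s[m]*1000,1); print(n,m.sum(),"s vs z slope mm/mm",p[0]/1000,"s at hinge",p[1], "lean rad")
    ims.append(c)
a=cv2.resize(ims[0][80:320,160:440],(560,480)); 
cv2.imwrite("pics/end.png",a[...,::-1])
```

```text
[0.63490918 0.23391038 0.29932871] [-1.38028835  5.14652519  4.88307224] [0.78874943 0.42347308 0.13820957]
0.0009001963966330168 0.0011068371696453447 1.5751486757821669
side 1376 s vs z slope mm/mm 0.00475881016453332 s at hinge -1.1363069390456744 lean rad
top 783 s vs z slope mm/mm 0.0049263683397644175 s at hinge -1.400493563769398 lean rad
```

View pics/end.png

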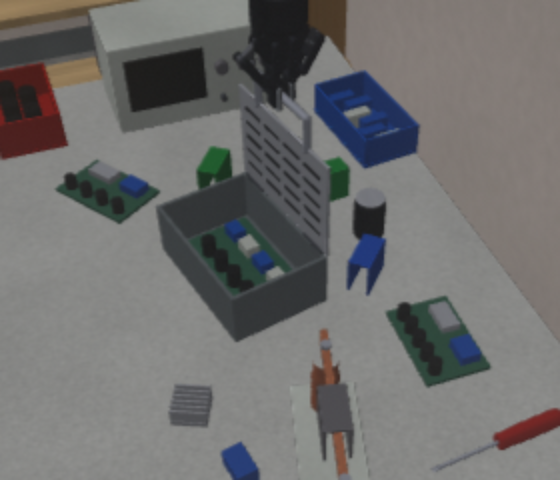

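The side view shows the flap standing upright in the gripper and the shroud on the bar. Depth fits from the side and top cameras and the TCP arc all put it 0.005 rad past vertical, so I'll trim 1 mm back and hold.

Call:
{"name": "play_rows", "arguments": {
  "xyz": [
    [0.3,-0.3,0],
    [0.6,-0.6,0],
    [1,-1,0],
    [1,-1,0],
    [1,-1,0],
    [1,-1,0],
    [1,-1,0],
    [1,-1,0],
    [1,-1,0],
    [1,-1,0]
  ],
  "rot": [
    [0,0,0],
    [0,0,0],
    [0,0,0],
    [0,0,0],
    [0,0,0],
    [0,0,0],
    [0,0,0],
    [0,0,0],
    [0,0,0],
    [0,0,0]
  ],
  "grip": [0,0,0,0,0,0,0,0,0,0]
}}

```text
time_s: 24.25
eef_pos: [0.634, 0.2338, 0.2993]
eef_rot: [0.001, 0.633, 0.775, 0.002]
wrist_force: [-2.2, 2.3, 4.7]
opening: 0.115
grasp_force: 64.7
```

Run:
```python
from h import *
o=readout.get_obs(); print(o["eef_pos"],o["wrist_force"],o["grasp_force"])
u=np.array([np.cos(np.radians(11.55)),np.sin(np.radians(11.55))]); h=np.array([.4334,.1916])+.205*u
for n in("side","top"):
    c,W,K,E=snap(n); z=W[...,2]; s=(W[...,:2]-h)@u; t=(W[...,:2]-h)@[-u[1],u[0]]
    m=(z>.12)&(z<.24)&(np.abs(s)<.03)&(np.abs(t)<.118)&(np.ptp(c.astype(int),axis=2)<25)
    p=np.polyfit(z[m]-.0925,s[m]*1000,1); print(n,p[0]/1000)
ok=o["grasp_force"]>40 and abs(p[0]/1000)<.012
print(ok and ctrl.hand_in())
```

```text
[0.63401394 0.23376328 0.29932871] [-2.24620471  2.27506636  4.65741949] 64.74060773849487
side 0.0004621221229818231
top -3.317397875244228e-05
the job is handed in; nothing more can be done
None
```

The job is handed in: the shroud sits on the bar between the posts, released, and the guard flap stands upright (within about 0.001 rad by both cameras), still held in the fingers; about 24 s of the 56 s used.

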